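Guard combs back in their own slots

TASK

The clipper's guard combs are not put away properly: the one-dot guard has been left in the two-dot slot of the clear organiser, and the two-dot guard is out on the bench. Put both into their own slots, the ones whose label cards carry the same number of dots, each sitting flat on the slot's floor with teeth up and its dotted heel pointing the same way along the row as on the guards already home. Leave those other two guards in their slots and everything else on the bench where it is.

Things in the scene. Friction and masses are not known exactly. Their poses are not given: they have to be found in the camera images.
- organiser: clear acrylic tray with four open pockets in a row on a round wooden turntable (diameter 284, locked, does not turn). Origin: turntable centre at bench height; y along the row, label ledge on the +x side. Pocket floors 26 mm above the bench; each pocket 49 (x) by 57 (y) inside, walls 8 high above the floor, 4 thick; pocket centres 61 apart
- slot1: the pocket whose label card carries one black dot. Origin: centre of that pocket's floor; axes as the organiser's. The flat white card (30 by 50) lies on the ledge 47 mm from the origin towards +x. Which pocket of the row it is changes from run to run.
- slot2: the pocket whose label card carries two black dots. Origin: centre of that pocket's floor; axes as the organiser's. The flat white card (30 by 50) lies on the ledge 47 mm from the origin towards +x. Which pocket of the row it is changes from run to run.
- slot3: the pocket whose label card carries three black dots. Origin: centre of that pocket's floor; axes as the organiser's. The flat white card (30 by 50) lies on the ledge 47 mm from the origin towards +x. Which pocket of the row it is changes from run to run.
- slot4: the pocket whose label card carries four black dots. Origin: centre of that pocket's floor; axes as the organiser's. The flat white card (30 by 50) lies on the ledge 47 mm from the origin towards +x. Which pocket of the row it is changes from run to run.
- guard1: grey clipper guard comb with one white dot, 24 mm tall, 25 g. Base 44 (x) by 52 (y) by 10 high; on it teeth fins to full height over all 44 of x and y -26 to +12; the rest (y +12 to +26) is the low flat heel with the dots. Grip the outer fins, across x. Origin: centre of underside; z up through the teeth, +y to the heel. At the start it stands in slot2, the wrong one.
- guard2: grey clipper guard comb with two white dots, 30 mm tall, 25 g. Base 44 (x) by 52 (y) by 10 high; on it teeth fins to full height over all 44 of x and y -26 to +12; the rest (y +12 to +26) is the low flat heel with the dots. Grip the outer fins, across x. Origin: centre of underside; z up through the teeth, +y to the heel. At the start it stands, teeth up, on the open bench.
- guard3: grey clipper guard comb with three white dots, 36 mm tall, 25 g. Base 44 (x) by 52 (y) by 10 high; on it teeth fins to full height over all 44 of x and y -26 to +12; the rest (y +12 to +26) is the low flat heel with the dots. Grip the outer fins, across x. Origin: centre of underside; z up through the teeth, +y to the heel. It is already home in slot3; leave it.
- guard4: grey clipper guard comb with four white dots, 42 mm tall, 25 g. Base 44 (x) by 52 (y) by 10 high; on it teeth fins to full height over all 44 of x and y -26 to +12; the rest (y +12 to +26) is the low flat heel with the dots. Grip the outer fins, across x. Origin: centre of underside; z up through the teeth, +y to the heel. It is already home in slot4; leave it.
- guard1_heel (a point): middle of guard1's dotted heel, 19 mm from its origin along +y, 10 mm up
- guard2_heel (a point): middle of guard2's dotted heel, 19 mm from its origin along +y, 10 mm up
- guard3_heel (a point): middle of guard3's dotted heel, 19 mm from its origin along +y, 10 mm up
- guard4_heel (a point): middle of guard4's dotted heel, 19 mm from its origin along +y, 10 mm up
- clipper: silver battery clipper lying on the bench, 46 by 160 by 40 high, long along its y; origin under its middle; bystander
- jar: round glass jar with aluminium twist cap, diameter 72, 82 high; origin under its middle; bystander
- comb: flat black barber's comb lying on the bench, 30 by 180 by 5, long along its y; origin under its middle; bystander
- brush: wooden brush lying on the bench, 170 by 42 by 22 high, long along its x; origin under its middle; bystander
- spray: white spray bottle, diameter 64, 175 high; origin under its middle; bystander
Mind the look-alikes: they are no part of the job. What is shaped like the guard1 but yellow is not meant.

How it is judged:
By the outcome, as a careful person would: the job done as asked, in the order asked, and still so for the second after the job is handed in, with the robot touching nothing.
It also fails if it takes over 61 s, if anything falls off the work surface, if the arm or the gripper's body presses on something with over 40 N, if the wrist force passes 120 N, or if a joint passes its speed limit or range.

ROBOT

A 7-joint arm with a two-finger parallel gripper is mounted at the origin on the work surface. World frame = base frame: x ahead of the robot, y to its left, z up, the work surface at z = 0. Lengths are in m, angles in rad, forces in N, time in s.
With the tool pointing down it reaches from about 0.4 to 0.85 m from the base axis. Payload 10.4 kg.
Tool frame: the origin (TCP) lies midway between the tips of the shut fingers; the grasp point (between the pads) lies r.grip_point_offset behind it (r.grip_point_offset is the distance from the TCP to the grasp point, in m); z points along the fingers, y is the line along which they close (so a half turn about z gives the same grasp; the last joint's range is limited). The gripper opens to 87 mm and grips with 3 to 60 N. Pads are 19 mm wide; open, the fingers measure 117 mm over their backs; the gripper's body (75 mm by 190 mm) begins 51 mm behind the grasp point.
Start: joints at [1.24, 0.332, -0.065, 1.46, 0.022, 1.35, -0.088], TCP at [0.189, -0.596, 0.223] pointing down, gripper open.
Joint ranges: [-2.6, 2.6], [-0.5, 2.12], [-1.47, 1.34], [0.16, 2.42], [-1.27, 4.41], [0.06, 2.06], [-2.6, 2.6]. Speed limits (rad/s): [2.22, 2.22, 2.79, 2.79, 3.14, 3.14, 3.14].

INTERFACE

Orientations are given as a unit quaternion [x, y, z, w].
In Python, from bench import r gives the robot as it stands.
- The arm moves only by the tool play_rows, never from a script. Its arguments are lists of equal length, an entry for each row: "claw": the closure, from 0 (fully open) to 1 (shut); "delta_pos": the shift along the tool's x, y, z scaled (see below), a list of three; "delta_rot": the turn, a rotation vector about the tool's x, y, z scaled (see below), a list of three. A call has 1 to 8 rows; each row shifts and turns the commanded pose from where the row before left it, along the tool's axes as they then stand; what a row does not reach is not made up. The controller multiplies each number of a shift by 200 mm and each number of a turn by pi rad. A row lasts 1/10 s, in which the tool goes at most 50 mm and 8.59 degrees, less where a joint would pass 70% of its speed; a pose out of reach is approached as far as the arm can. A call with a number of a shift or a turn outside -1 to 1 is refused whole. A call with a gripper value outside its range is refused whole. The fingers move at their own pace and stop on an object; "squeeze" is the grip in N (left out, the last holds). Time passes only in rows, so rows that do not move let the fingers close. It gives the time, the measured TCP pose, the force, the opening and the grip force at its end, in the units of the state.
- r.read_state(): the state, without advancing time (a new reading comes with each control period).
- r.camera(name): name is "scene" or "top" or "wrist"; returns a dict with "pixels" (384x512x3 uint8, red, green, blue), "camera_matrix" (3x3 intrinsics, pixels), "cam_to_world" (4x4, takes a point from camera to world coordinates); the wrist camera has in their place "hand_eye" (4x4, takes a point from camera to tool coordinates, whose origin is the TCP and whose axes are the flange's). Camera axes: x right, y up, looking along -z (the intrinsics and any distortion apply to the point x, -y, -z); pixel columns grow to the right and rows downward; lengths in m; the calibration is good to about 2 mm. The wrist camera is an equidistant fisheye: a pixel r from the principal point sees the ray r / f radians off the axis. A picture is of the moment at which its call begins: read the wrist's pose just before it. There is no depth.
- r.close_job(): hands the job in; it is judged then, once.
The state is a dict: "time": time; "joint_positions": joint angles; "joint_vel": joint speeds; "joint_torque": joint torques, N m; "ee_pos": TCP position; "eef_rot": TCP orientation; "ft_force": force on the tool from outside, world axes, zero at the start; "torque": the same for the moment, N m; "width": finger opening in m; "grip_force": force on a finger pad.
Only numpy, scipy, OpenCV 4.12 (cv2) and the standard library are available. Lean on these libraries where they do the work, as an engineer would, in place of code of your own. Each camera call takes 0.05 s, during which the arm holds its last target. There are 200 camera calls.

## Working session

There is one attempt and no reset: what is moved stays moved. The work goes in short steps, Python scripts to look and compute and a tool call to move; the robot and the scene stay as the last step left them, time stands still between calls to the robot, and variables do not carry over. Pictures are saved under pics/ and viewed, at most 14 in all, crops included, and the job is handed in when it is done.

Besides the shell and the picture viewer there is one more tool, called after "Emit:" as name(argument=value, ...) on one line, values as JSON. play_rows: Moves the arm, as the interface text tells. Shifts and turns lie within -1 to 1; 1 stands for 200 mm of shift or pi rad of turn. Its arguments: {"type":"object","properties":{"claw":{"type":"array"},"delta_pos":{"type":"array"},"delta_rot":{"type":"array"},"squeeze":{"type":"number"}},"required":["claw","delta_pos","delta_rot"]}

```bash
mkdir -p pics
python3 - <<'E'
from bench import r
import cv2,numpy as np
s=r.read_state(); print({k:np.round(s[k],4) for k in ('time','ee_pos','eef_rot','width')}, r.grip_point_offset)
for n in("scene","top"):
    c=r.camera(n); cv2.imwrite(f"pics/{n}0.png",cv2.resize(c["pixels"][:,:,::-1],(800,600),interpolation=cv2.INTER_CUBIC)); np.savez(f"{n}0.npz",**c)
    print(n,np.round(c["camera_matrix"],1).tolist(),np.round(c["cam_to_world"],3).tolist(),[k for k in c])
c=r.camera("wrist"); print(np.round(c["camera_matrix"],1).tolist(),np.round(c["hand_eye"],3).tolist()); cv2.imwrite("pics/w0.png",c["pixels"][:,:,::-1])
E
```

```text
{'time': np.float64(0.0), 'ee_pos': array([ 0.1892, -0.5953,  0.2217]), 'eef_rot': array([ 9.882e-01,  1.533e-01, -2.000e-04, -7.000e-04]), 'width': np.float64(0.0869)} 0.0187
scene [[498.5, 0.0, 245.8], [0.0, 498.5, 195.0], [0.0, 0.0, 1.0]] [[0.378, -0.571, 0.728, 1.809], [0.926, 0.234, -0.297, -0.513], [-0.001, 0.787, 0.617, 1.112], [0.0, 0.0, 0.0, 1.0]] ['pixels', 'camera_matrix', 'cam_to_world']
top [[463.9, 0.0, 259.3], [0.0, 463.9, 192.4], [0.0, 0.0, 1.0]] [[0.02, 0.994, -0.105, 0.404], [-1.0, 0.021, 0.008, 0.016], [0.01, 0.105, 0.994, 1.367], [0.0, 0.0, 0.0, 1.0]] ['pixels', 'camera_matrix', 'cam_to_world']
[[297.3, 0.0, 258.1], [0.0, 297.3, 191.1], [0.0, 0.0, 1.0]] [[0.0, 0.958, 0.288, 0.08], [1.0, -0.0, -0.0, 0.001], [-0.0, 0.288, -0.958, -0.162], [0.0, 0.0, 0.0, 1.0]]
```

View pics/top0.png

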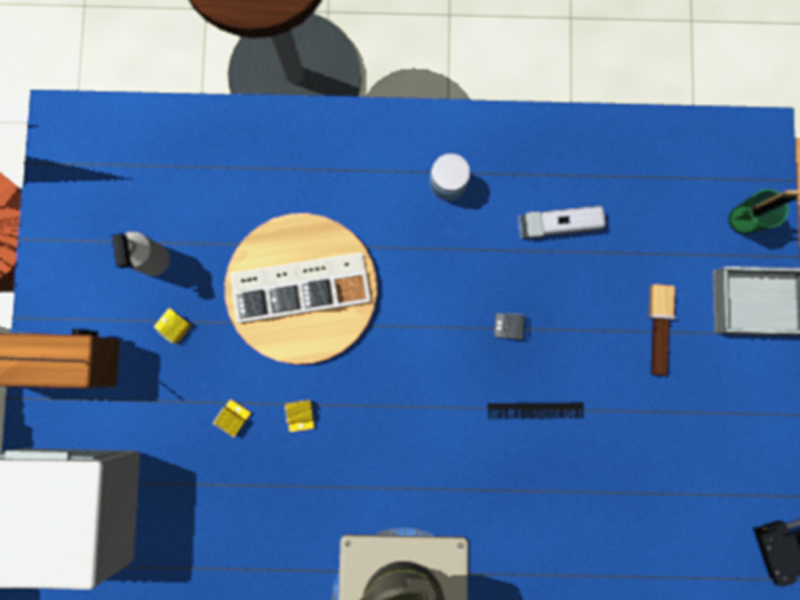

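View pics/scene0.png

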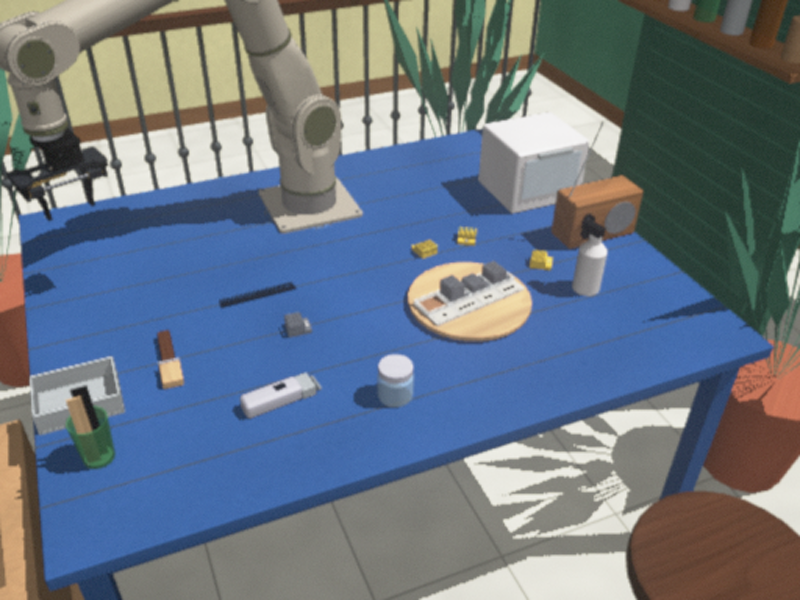

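The top view shows the organiser at display pixel (300,285). Its cards read 3, 2, 4, 1 from left to right, and the rightmost pocket (slot 1, at 350,290) is empty. Guard2 is at (509,326), its paler heel apparently on the right. The scene view shows the same layout.

```bash
cat > h.py <<'E'
import numpy as np,cv2
from scipy.spatial.transform import Rotation as R
def ray(c,uv,pose=None):
    K=c["camera_matrix"]; u=(np.array(uv,float)-K[:2,2])/[K[0,0],K[1,1]]
    if pose is None: T=c["cam_to_world"]; d=np.array([u[0],-u[1],-1])
    else:
        P=np.eye(4);P[:3,:3]=R.from_quat(pose[1]).as_matrix();P[:3,3]=pose[0];T=P@c["hand_eye"]
        t=np.linalg.norm(u); d=np.array([*(np.array([u[0],-u[1]])*np.sinc(t/np.pi)),-np.cos(t)])
        # sin(t)/t
    d=T[:3,:3]@d
    return T[:3,3],d/np.linalg.norm(d)
def onz(c,uv,z,pose=None):
    o,d=ray(c,uv,pose); return o+d*(z-o[2])/d[2]
def tri(rays):
    A=sum(np.eye(3)-np.outer(d,d) for o,d in rays); b=sum((np.eye(3)-np.outer(d,d))@o for o,d in rays)
    p=np.linalg.solve(A,b); return p,[np.linalg.norm(np.cross(p-o,d)) for o,d in rays]
def delta(s,pos,xdir):
    """rows-units (total) to bring tool to pos, pointing down, tool y axis at world angle xdir (mod pi, nearest)"""
    M=R.from_quat(s["eef_rot"]).as_matrix()
    best=None
    for a in (xdir,xdir+np.pi):
        y=np.array([np.cos(a),np.sin(a),0]);z=np.array([0,0,-1.]);W=np.stack([np.cross(y,z),y,z],1)
        rv=R.from_matrix(M.T@W).as_rotvec()
        if best is None or np.linalg.norm(rv)<np.linalg.norm(best):best=rv
    return M.T@(np.array(pos)-s["ee_pos"])/0.2, best/np.pi
E
python3 - <<'E'
from h import *
from bench import r
c=dict(np.load("top0.npz")); f=512/800
for n,p,z in(("g2",(509,326),.02),("heel",(520,326),.01),("org",(300,287),.03),("s1",(350,290),.03),("g1",(285,298),.03),("g3",(252,304),.03),):
    p=onz(c,np.array(p)*f,z); print(n,p.round(3),np.hypot(*p[:2]).round(3))
im=c["pixels"][:,:,::-1]
a=cv2.resize(im[130:235,140:250],(440,420),interpolation=cv2.INTER_CUBIC);b=cv2.resize(im[180:240,295:355],(360,420),interpolation=cv2.INTER_CUBIC)
cv2.imwrite("pics/crop0.png",np.hstack([a,b]))
s=r.read_state();print(delta(s,[.47,-.18,.25],0),delta(s,[.47,-.18,.25],np.pi/2))
E
```

```text
g2 [ 0.503 -0.189  0.02 ] 0.537
heel [ 0.504 -0.211  0.01 ] 0.546
org [0.566 0.201 0.03 ] 0.601
s1 [0.563 0.108 0.03 ] 0.573
g1 [0.545 0.228 0.03 ] 0.591
g3 [0.533 0.289 0.03 ] 0.606
(array([ 1.96691213, -1.55403959, -0.13859485]), array([-2.96731359e-04, -2.04211661e-04, -4.02021993e-01])) (array([ 1.96691213, -1.55403959, -0.13859485]), array([-3.32453095e-04,  6.14011153e-05,  9.79779586e-02]))
```

View pics/crop0.png

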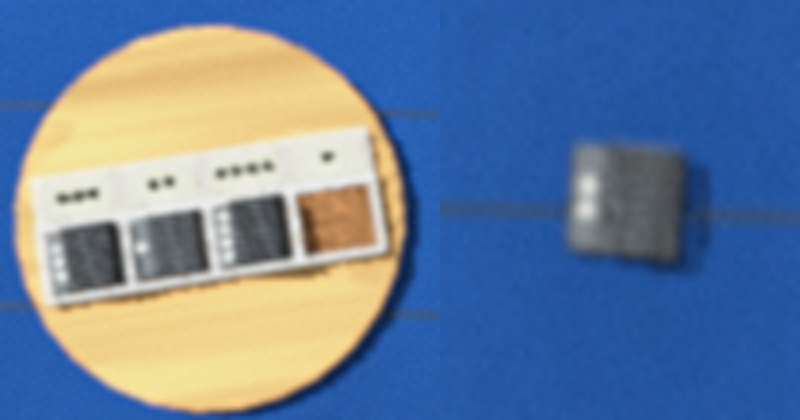

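The crop shows that every guard's dots are on its left (+y) side, guard1's and guard2's included, so no guard needs flipping. Guard2 is at about (0.50,-0.19). I'll move to a view above it.

Emit:
play_rows(claw=[0,0,0,0,0,0,0,0], delta_pos=[[0.16,-0.13,-0.01],[0.16,-0.13,-0.01],[0.16,-0.13,-0.01],[0.16,-0.13,-0.01],[0.16,-0.13,-0.01],[0.16,-0.13,-0.01],[0.16,-0.13,-0.01],[0.16,-0.13,-0.01]], delta_rot=[[0,0,0],[0,0,0],[0,0,0],[0,0,0],[0,0,0],[0,0,0],[0,0,0],[0,0,0]])

```text
time: 0.95
ee_pos: [0.3709, -0.3183, 0.2386]
eef_rot: [0.988, 0.153, -0.0, 0.0]
ft_force: [-0.3, 0.0, -0.2]
width: 0.087
grip_force: 0.0
```

Emit:
play_rows(claw=[0,0,0,0,0,0,0,0], delta_pos=[[0.16,-0.13,-0.01],[0.16,-0.13,-0.01],[0.16,-0.13,-0.01],[0.16,-0.13,-0.01],[0,0,0],[0,0,0],[0,0,0],[0,0,0]], delta_rot=[[0,0,0],[0,0,0],[0,0,0],[0,0,0],[0,0,-0.045],[0,0,-0.045],[0,0,-0.045],[0,0,-0.045]])

```text
time: 1.75
ee_pos: [0.4607, -0.1818, 0.2463]
eef_rot: [0.905, 0.426, -0.0, -0.0]
ft_force: [0.4, -0.8, -0.1]
width: 0.0873
grip_force: 0.0
```

Emit:
play_rows(claw=[0,0,0,0,0,0], delta_pos=[[0,0,0],[0,0,0],[0,0,0],[0,0,0],[0,0,0],[0,0,0]], delta_rot=[[0,0,-0.045],[0,0,-0.045],[0,0,-0.045],[0,0,-0.045],[0,0,-0.045],[0,0,0]])

```text
time: 2.35
ee_pos: [0.4606, -0.1819, 0.2464]
eef_rot: [0.703, 0.711, -0.0, -0.0]
ft_force: [-0.2, 0.2, -0.6]
width: 0.0873
grip_force: 0.0
```

```bash
cat >> h.py <<'E'
def snap(r,name):
    s=r.read_state(); c=r.camera("wrist"); np.savez(name+".npz",ee=s["ee_pos"],q=s["eef_rot"],**c)
    cv2.imwrite(f"pics/{name}.png",c["pixels"][:,:,::-1]); return s
def load(name):
    c=dict(np.load(name+".npz")); return c,(c["ee"],c["q"])
E
python3 - <<'E'
from h import *
from bench import r
s=snap(r,"w1");print(s["ee_pos"],s["eef_rot"],s["joint_positions"].__repr__(),s["time"])
print(delta(s,[.5,-.18,.24],0)); print(delta(s,[.54,.18,.24],np.radians(8)))
E
```

```text
[ 0.46063868 -0.18192565  0.24637338] [ 7.02961127e-01  7.11228251e-01 -9.55514486e-05 -1.38893750e-04] array([ 0.77492223,  0.06346042, -0.50771159,  1.73539084,  0.03162794,
        1.35117106,  0.27285466]) 2.35
(array([0.00732466, 0.19691628, 0.03180216]), array([-1.05538020e-04, -1.95110017e-05,  3.72153459e-03]))
(array([1.80486338, 0.41794692, 0.03184262]), array([-1.03990228e-04, -2.68435841e-05, -4.07229094e-02]))
```

View pics/w1.png

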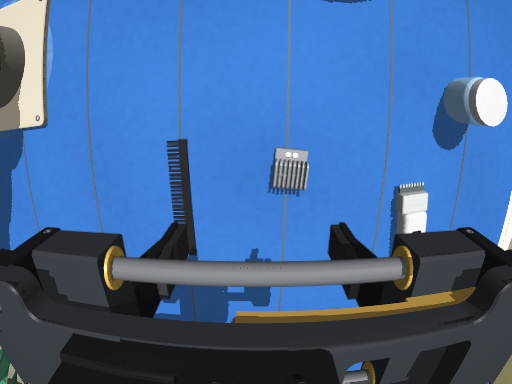

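The wrist view is clear. Guard2 is at (290,170) with its heel and two dots up (+y), and the comb, clipper and jar are well away from it. Next is the organiser.

Emit:
play_rows(claw=[0,0,0,0,0,0,0,0], delta_pos=[[0.22,0.05,0],[0.22,0.05,0],[0.22,0.05,0],[0.22,0.05,0],[0.22,0.05,0],[0.22,0.05,0],[0.22,0.05,0],[0.22,0.05,0]], delta_rot=[[0,0,0],[0,0,0],[0,0,0],[0,0,0],[0,0,0],[0,0,0],[0,0,0],[0,0,0]])

```text
time: 3.2
ee_pos: [0.5377, 0.1723, 0.2466]
eef_rot: [0.706, 0.708, 0.0, 0.0]
ft_force: [0.4, -0.9, -0.1]
width: 0.0871
grip_force: 0.0
```

Emit:
play_rows(claw=[0,0], delta_pos=[[0,0,0],[0,0,0]], delta_rot=[[0,0,-0.04],[0,0,0]])

```text
time: 3.4
ee_pos: [0.5371, 0.1722, 0.2461]
eef_rot: [0.657, 0.754, -0.0, -0.001]
ft_force: [-0.3, -1.2, -0.2]
width: 0.0873
grip_force: 0.0
```

Run:
```python
from h import *
from bench import r
s=snap(r,"w2");print(s["ee_pos"],s["eef_rot"],s["joint_positions"].__repr__(),s["time"])
c=cv2.imread("pics/w2.png")[60:260,130:400];cv2.imwrite("pics/w2c.png",cv2.resize(c,(800,593),interpolation=cv2.INTER_CUBIC))
```

```text
[0.537145   0.17222297 0.24609619] [ 6.57320042e-01  7.53611365e-01 -1.22428563e-04 -5.08158017e-04] array([ 0.28995665,  0.28116873, -0.81537077,  1.55645773,  0.20578041,
        1.39396771, -0.40593998]) 3.4
```

View pics/w2c.png

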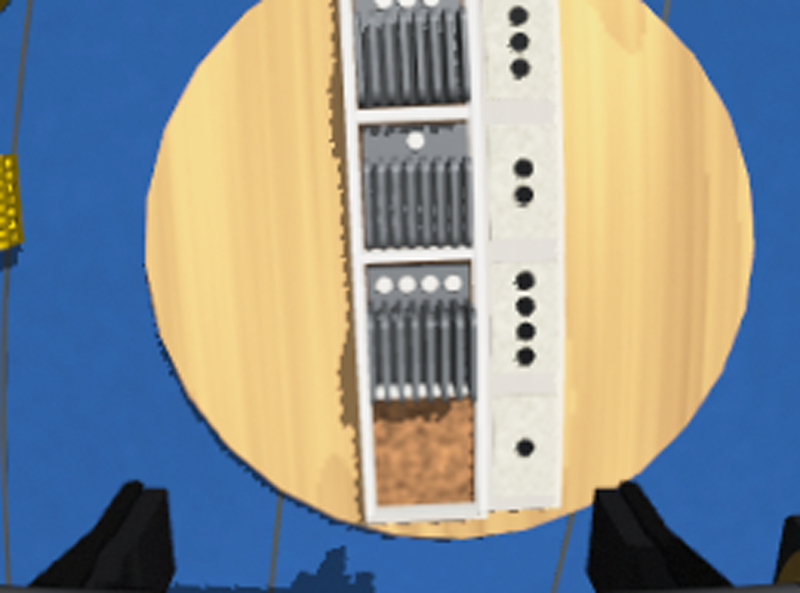

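The crop shows the cards from +y to −y as 3, 2, 4, 1, with guard1 (one dot at crop 416,140) in slot 2 and slot 1 empty below (425,455). I'll take a second view for heights.

Emit:
play_rows(claw=[0,0,0,0], delta_pos=[[-0.17,0.03,0],[-0.17,0.03,0],[-0.17,0.03,0],[0,0,0]], delta_rot=[[0,0,0],[0,0,0],[0,0,0],[0,0,0]])

```text
time: 3.85
ee_pos: [0.5704, 0.0641, 0.2461]
eef_rot: [0.664, 0.748, -0.001, 0.001]
ft_force: [0.0, 0.2, 0.2]
width: 0.0873
grip_force: 0.0
```

```bash
cat > m.py <<'E'
from h import *
def blobs(name):
    im=cv2.imread(f"pics/{name}.png"); h=cv2.cvtColor(im,cv2.COLOR_BGR2HSV); big=cv2.resize(im,None,fx=4,fy=4,interpolation=cv2.INTER_CUBIC)
    g=cv2.cvtColor(big,cv2.COLOR_BGR2GRAY); out={}
    for k,m in (("black",g<90),("white",g>190)):
        n,l,st,ce=cv2.connectedComponentsWithStats(m.astype(np.uint8))
        o=[]
        for i in range(1,n):
            x,y,w,hh,a=st[i]
            if 100<a<700 and max(w,hh)<1.6*min(w,hh)+2 and a>.6*w*hh and y<260*4:
                ring=g[max(y-8,0):y+hh+8,max(x-8,0):x+w+8]; e=np.median(np.r_[ring[0],ring[-1],ring[:,0],ring[:,-1]])
                if (k=="black" and e>140) or (k=="white" and e<150): o.append(np.r_[(ce[i]+.5)/4-.5,a])
        out[k]=np.array(o).round(2)
    return out
E
python3 - <<'E'
from m import *
from bench import r
s=snap(r,"w3");print(s["ee_pos"],s["eef_rot"],s["time"])
for n in("w2","w3"):
    b=blobs(n);c,p=load(n)
    for k in b:
        print(n,k)
        for x in b[k]: print(x,onz(c,x[:2],.036,p).round(4))
c=cv2.imread("pics/w3.png")[0:260,110:420];cv2.imwrite("pics/w3c.png",cv2.resize(c,(713,598),interpolation=cv2.INTER_CUBIC))
E
```

```text
[0.57042333 0.06410665 0.24605126] [ 0.66375675  0.74794693 -0.00121155  0.00094355] 3.85
w2 black
[304.45  64.94 390.  ] [0.5771 0.3086 0.036 ]
[304.84  73.64 401.  ] [0.5791 0.2976 0.036 ]
[305.08  82.51 400.  ] [0.581  0.2865 0.036 ]
[306.29 116.28 397.  ] [0.5889 0.2446 0.036 ]
[306.45 125.22 384.  ] [0.5909 0.2334 0.036 ]
[306.72 154.35 402.  ] [0.5974 0.1966 0.036 ]
[306.85 162.83 420.  ] [0.5994 0.1857 0.036 ]
[307.01 171.28 392.  ] [0.6016 0.1748 0.036 ]
[307.   179.72 374.  ] [0.6036 0.1636 0.036 ]
[306.81 210.58 340.  ] [0.6113 0.1214 0.036 ]
w2 white
[266.98  59.18 422.  ] [0.5303 0.3084 0.036 ]
[274.94  58.84 390.  ] [0.5399 0.3103 0.036 ]
[259.01  59.48 414.  ] [0.5207 0.3066 0.036 ]
[269.85 106.94 395.  ] [0.5421 0.2492 0.036 ]
[266.95 155.36 367.  ] [0.5472 0.188  0.036 ]
[274.65 155.13 368.  ] [0.5568 0.1897 0.036 ]
[282.46 154.95 353.  ] [0.5666 0.1913 0.036 ]
[259.26 155.66 357.  ] [0.5375 0.1863 0.036 ]
[267.13 191.49 111.  ] [0.5542 0.1407 0.036 ]
[272.01 191.35 102.  ] [0.5606 0.1417 0.036 ]
[258.01 191.97 126.  ] [0.5425 0.1384 0.036 ]
[262.53 191.79 136.  ] [0.5483 0.1395 0.036 ]
w3 black
[289.78  29.09 323.  ] [0.5893 0.2425 0.036 ]
[290.51  37.64 352.  ] [0.5915 0.2314 0.036 ]
[292.46  66.35 384.  ] [0.5982 0.1948 0.036 ]
[292.84  75.24 386.  ] [0.6001 0.1837 0.036 ]
[293.35  84.11 362.  ] [0.6021 0.1726 0.036 ]
[293.94  92.99 387.  ] [0.6042 0.1617 0.036 ]
[295.4  126.95 378.  ] [0.6117 0.1195 0.036 ]
w3 white
```

View pics/w3c.png

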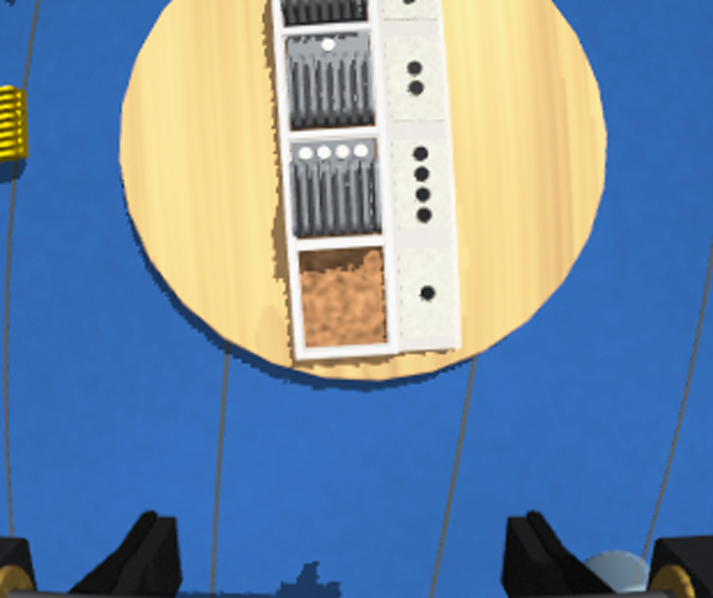

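The second view shows guard1's dot at crop (328,44) and the empty slot 1 around (342,300), with slot 1's card dot at (428,293). I'll triangulate and fit.

```bash
sed -i 's/e<150/e<175/' m.py
cat > fit.py <<'E'
from m import *
b2,b3=blobs("w2"),blobs("w3"); c2,p2=load("w2"); c3,p3=load("w3")
T=lambda a,b:tri([ray(c2,a[:2],p2),ray(c3,b[:2],p3)])
B=[T(a,b) for a,b in zip(b2["black"][3:],b3["black"])]
P=np.array([x[0] for x in B]); print(P.round(4).tolist(),[round(x[1][0],4) for x in B]); zc=P[:,2].mean()
print("white3",b3["white"].tolist())
# dots on card plane, mean of both views -> card centres -> row direction
f=lambda b,c,p:np.array([onz(c,x[:2],zc,p)[:2] for x in b])
Q2=f(b2["black"],c2,p2);Q3=f(b3["black"],c3,p3)
C={k:v for k,v in zip((3,2,4,1),[Q2[:3].mean(0),(Q2[3:5].mean(0)+Q3[:2].mean(0))/2,(Q2[5:9].mean(0)+Q3[2:6].mean(0))/2,(Q2[9]+Q3[6])/2])}
d=C[3]-C[1]; print("yaw row",np.degrees(np.arctan2(-d[0],d[1])),"len",np.linalg.norm(d)/3,zc)
ey=d/np.linalg.norm(d); ex=np.array([ey[1],-ey[0]])
m=sum(C.values())/4
for k,i in zip((3,2,4,1),(1.5,.5,-.5,-1.5)): print("slot",k,(m-47e-3*ex+ey*i*.061).round(4),"card err mm",((C[k]-m-ey*i*.061)*1e3).round(1))
print("ex",ex,"ey",ey)
E
python3 fit.py
```

```text
[[0.5899, 0.2444, 0.029], [0.5921, 0.2331, 0.0289], [0.5987, 0.1957, 0.0293], [0.6008, 0.1845, 0.0287], [0.603, 0.1733, 0.0287], [0.605, 0.162, 0.029], [0.6126, 0.1191, 0.0296]] [np.float64(0.0001), np.float64(0.0), np.float64(0.0001), np.float64(0.0), np.float64(0.0001), np.float64(0.0), np.float64(0.0001)]
white3 [[252.27, 18.9, 422.0], [258.47, 65.3, 477.0], [266.47, 64.93, 461.0], [250.41, 65.71, 445.0], [242.42, 66.09, 452.0]]
yaw row 10.333328804301994 len 0.060803351603319074 0.029033651301443284
slot 3 [0.5337 0.2904] card err mm [ 0.  -0.3]
slot 2 [0.5447 0.2304] card err mm [ 0.1 -0. ]
slot 4 [0.5556 0.1703] card err mm [-0.   0.1]
slot 1 [0.5666 0.1103] card err mm [-0.1  0.3]
ex [0.98378086 0.17937451] ey [-0.17937451  0.98378086]
```

```bash
cat >> fit.py <<'E'
g,e=T(b2["white"][3],b3["white"][0]); print("g1 dot",g.round(4),e[0].round(4),"exp",((m-47e-3*ex+ey*.0305)+.019*ey).round(4))
G4=[T(a,b)[0] for a,b in zip(b2["white"][[4,5,6,7]],b3["white"][[4,2,1,3]][[2,1,1,0]] if 0 else b3["white"][[3,1,2,4]][[0,2,1,3]])]
print("g4 mean",np.mean(G4,0).round(4),"exp",((m-47e-3*ex-ey*.0305)+.019*ey).round(4))
from bench import r
s=r.read_state(); a=np.arctan2(ex[1],ex[0])
t=g[:2]-.025*ey
print("grasp xy",t.round(4),delta(s,[*t,.12],a)); print(R.from_quat(s["eef_rot"]).as_matrix()[:,1])
E
python3 fit.py|tail -4
```

```text
g1 dot [0.542  0.2492 0.0384] 0.0 exp [0.5413 0.249 ]
g4 mean [0.5518 0.1893 0.0403] exp [0.5522 0.189 ]
grasp xy [0.5465 0.2246] (array([ 0.79489161, -0.01839999,  0.63000673]), array([-0.00016083,  0.00044933, -0.01829992]))
[ 9.92462168e-01  1.22550515e-01 -4.64426816e-04]
```

Emit:
play_rows(claw=[0,0,0,0,0,0], delta_pos=[[0.2,-0.005,0.1],[0.2,-0.005,0.1],[0.2,-0.005,0.1],[0.195,-0.004,0.1],[0,0,0.1],[0,0,0.1]], delta_rot=[[0,0,0],[0,0,0],[0,0,0],[0,0,0],[0,0,-0.018],[0,0,0]])

```text
time: 4.5
ee_pos: [0.5428, 0.2309, 0.126]
eef_rot: [0.636, 0.772, 0.0, -0.0]
ft_force: [0.4, 0.2, -0.2]
width: 0.0867
grip_force: 0.0
```

Run:
```python
from h import *
from bench import r
s=r.read_state();print(s["ee_pos"],delta(s,[.5465,.2246,.038],np.radians(10.33)))
```

```text
[0.54281125 0.2309373  0.12595989] (array([-0.0347788 ,  0.01200837,  0.43978856]), array([ 2.69297798e-05, -1.09411863e-04,  3.83546324e-03]))
```

Emit:
play_rows(claw=[0,0,0,0,0,0], delta_pos=[[-0.035,0.012,0],[0,0,0.12],[0,0,0.12],[0,0,0.12],[0,0,0.08],[0,0,0]], delta_rot=[[0,0,0.004],[0,0,0],[0,0,0],[0,0,0],[0,0,0],[0,0,0]])

```text
time: 5.1
ee_pos: [0.547, 0.2216, 0.0374]
eef_rot: [0.642, 0.767, -0.001, -0.0]
ft_force: [0.8, 0.3, -0.7]
width: 0.0872
grip_force: 0.0
```

Run:
```python
from h import *
from bench import r
s=r.read_state();print(s["ee_pos"],s["ft_force"],delta(s,[.5465,.2246,.038],np.radians(10.33)))
```

```text
[0.54700623 0.22160797 0.03736376] [ 0.79277664  0.31370422 -0.71966113] (array([ 0.01516963,  0.00012739, -0.00319352]), array([-0.00077045,  0.00025011, -0.0012046 ]))
```

Emit:
play_rows(claw=[1,1,1,1,1,1,1,1], delta_pos=[[0.015,0,0],[0,0,0],[0,0,0],[0,0,0],[0,0,0],[0,0,0],[0,0,0],[0,0,0]], delta_rot=[[0,0,0],[0,0,0],[0,0,0],[0,0,0],[0,0,0],[0,0,0],[0,0,0],[0,0,0]], squeeze=15)

```text
time: 5.9
ee_pos: [0.5471, 0.2256, 0.0386]
eef_rot: [0.641, 0.767, -0.0, 0.0]
ft_force: [-1.5, -0.0, 2.6]
width: 0.0438
grip_force: 15.0
```

Emit:
play_rows(claw=[1,1,1,1,1], delta_pos=[[0,0,-0.1],[0,0,-0.1],[0,0,-0.1],[0,0,-0.1],[0,0,0]], delta_rot=[[0,0,0],[0,0,0],[0,0,0],[0,0,0],[0,0,0]])

```text
time: 6.4
ee_pos: [0.5483, 0.2265, 0.1211]
eef_rot: [0.641, 0.767, 0.002, 0.001]
ft_force: [-0.3, 0.5, -0.1]
width: 0.0439
grip_force: 15.0
```

```bash
cat >> h.py <<'E'
def dots(n,thr=200):
    im=cv2.imread(f"pics/{n}.png"); g=cv2.cvtColor(cv2.resize(im,None,fx=4,fy=4,interpolation=cv2.INTER_CUBIC),cv2.COLOR_BGR2GRAY)
    return g
E
python3 - <<'E'
from m import *
from bench import r
s=snap(r,"w4");print(s["ee_pos"],s["ft_force"],s["width"],s["grip_force"])
c,p=load("w4");b=blobs("w4")
M=R.from_quat(p[1]).as_matrix()
for x in b["white"]:
    P=onz(c,x[:2],p[0][2]-.0025+0.0,p); print(x,"in tool mm",(M.T@(P-p[0])*1e3).round(1))
cv2.imwrite("pics/w4c.png",cv2.resize(cv2.imread("pics/w4.png")[60:380,100:420],(600,600)))
print(delta(s,[.5666-.0089*-.179,.1103-.0089*.984,.118],np.radians(10.33)))
E
```

```text
[0.54832686 0.22651677 0.12111426] [-0.28945378  0.51531011 -0.07547067] 0.04394014302115791 14.999878853559494
(array([-0.63258327, -0.01355566,  0.01512113]), array([ 0.00129032, -0.00019809, -0.00042055]))
```

View pics/w4c.png

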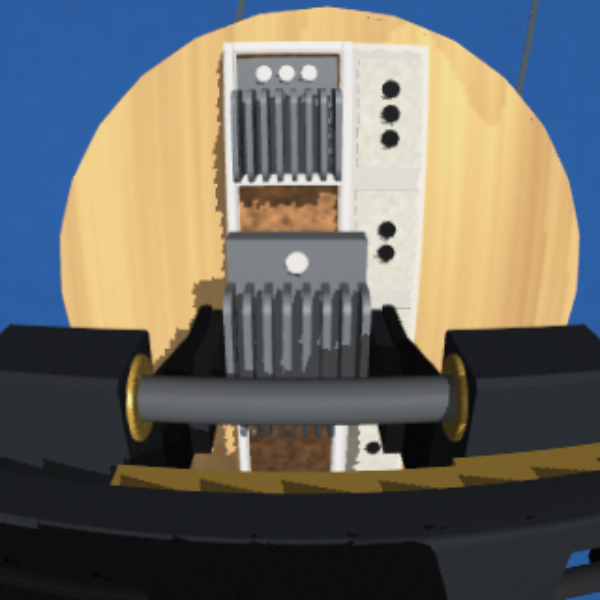

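Guard1 is held (dot at crop 297,263), heel towards +y. Next I'll measure its offset in the hand.

```bash
cat > hold.py <<'E'
from h import *
from bench import r
def held(n,up,roi=(60,270,200,320)):
    """mean white-dot position in tool frame (mm), dots 'up' m above TCP height"""
    c,p=load(n);g=cv2.cvtColor(cv2.imread(f"pics/{n}.png"),cv2.COLOR_BGR2GRAY);M=R.from_quat(p[1]).as_matrix()
    y0,y1,x0,x1=roi;k,l,st,ce=cv2.connectedComponentsWithStats((g[y0:y1,x0:x1]>185).astype(np.uint8))
    for i in range(1,k):
        if 25<st[i][4]<400:
            uv=ce[i]+[x0,y0];P=onz(c,uv,p[0][2]+up,p);print(uv.round(1),st[i][4],(M.T@(P-p[0])*1e3).round(1))
E
python3 - <<'E'
from hold import *
held("w4",-.0026)
E
```

```text
[240.3  98.6] 55 [82.1 -8.9  2.6]
[252.5  98.4] 53 [82.1 -2.2  2.6]
[264.3  98.4] 55 [82.1  4.2  2.7]
[257.9 199.7] 106 [24.1  0.7  2.6]
```

Run:
```python
from hold import *
s=r.read_state();print(delta(s,[.5671,.1053,.1],np.radians(10.33)))
```

```text
(array([-0.61122854, -0.01219637,  0.09727493]), array([ 7.06081131e-04, -4.39008523e-05, -4.39308263e-04]))
```

Emit:
play_rows(claw=[1,1,1,1,1,1,1], delta_pos=[[-0.12,-0.003,0],[-0.12,-0.003,0],[-0.12,-0.003,0],[-0.12,-0.003,0],[-0.12,0,0],[-0.01,0,0.08],[0,0,0]], delta_rot=[[0,0,0],[0,0,0],[0,0,0],[0,0,0],[0,0,0],[0,0,0],[0,0,0]])

```text
time: 7.15
ee_pos: [0.5648, 0.1042, 0.0995]
eef_rot: [0.642, 0.767, -0.002, -0.001]
ft_force: [0.1, 0.7, -0.9]
width: 0.0436
grip_force: 15.0
```

Run:
```python
from hold import *
s=snap(r,"w5");print(s["ee_pos"],s["grip_force"],delta(s,[.5671,.1053,.0395],np.radians(10.33)))
held("w5",-.0026)
```

```text
[0.56481675 0.10418533 0.09949204] 15.000002682209015 (array([0.00344489, 0.01351527, 0.29990497]), array([-1.37285754e-03, -2.59213398e-05, -8.26117007e-04]))
[240.3  94.7] 65 [84.2 -8.9  2.6]
[253.8  94.8] 67 [84.1 -1.5  2.6]
[266.8  94.9] 65 [84.1  5.6  2.6]
[280.1  95.2] 66 [84.  12.8  2.6]
[257.8 199.6] 105 [24.1  0.7  2.6]
```

Emit:
play_rows(claw=[1,1,1,1,1], delta_pos=[[0.003,0.013,0],[0,0,0.08],[0,0,0.08],[0,0,0],[0,0,0]], delta_rot=[[0,0,0],[0,0,0],[0,0,0],[0,0,0],[0,0,0]])

```text
time: 7.7
ee_pos: [0.5683, 0.1065, 0.0698]
eef_rot: [0.641, 0.768, -0.0, -0.001]
ft_force: [-0.5, 0.0, -0.4]
width: 0.0441
grip_force: 15.0
```

Run:
```python
from hold import *
for i in range(3):
    s=snap(r,"w6");print(s["ee_pos"],s["grip_force"],delta(s,[.5671,.1053,.0395],np.radians(10.33)))
c,p=load("w6")
from m import blobs
b=blobs("w6")
for x in b["black"]:print(x,onz(c,x[:2],.029,p).round(4))
```

```text
[0.56831937 0.10646991 0.06979822] 14.999987035989761 (array([-0.00470487, -0.00682399,  0.15149998]), array([-4.60548532e-04, -7.94358664e-05, -2.56436078e-04]))
[0.56878299 0.10650922 0.07044483] 14.999991953372955 (array([-0.00447117, -0.00930932,  0.15472644]), array([-1.01106295e-04, -4.76309521e-05, -3.02826526e-04]))
[0.56906021 0.10649756 0.0708208 ] 14.99996155500412 (array([-0.00415602, -0.01077346,  0.15659947]), array([ 1.26337146e-04, -2.19757775e-05, -3.54329044e-04]))
```

Emit:
play_rows(claw=[1,1,1,1,1], delta_pos=[[-0.002,-0.004,0.04],[0,0,0.03],[0,0,0],[0,0,0],[0,0,0]], delta_rot=[[0,0,0],[0,0,0],[0,0,0],[0,0,0],[0,0,0]])

```text
time: 8.35
ee_pos: [0.5683, 0.1058, 0.0567]
eef_rot: [0.641, 0.767, 0.0, 0.0]
ft_force: [-0.1, 0.4, 0.8]
width: 0.0438
grip_force: 15.0
```

Run:
```python
from hold import *
for i in range(8):
    s=snap(r,"w7")
    if i%2: print(s["ee_pos"].round(4),s["ft_force"].round(1),delta(s,[.5671,.1053,.0395],np.radians(10.33))[0].round(4))
cv2.imwrite("pics/w7c.png",cv2.resize(cv2.imread("pics/w7.png")[60:380,100:420],(600,600)))
c=r.camera("scene")
K=c["camera_matrix"];T=np.linalg.inv(c["cam_to_world"]);q=T@[.5671,.1053,.03,1];u=int(K[0,0]*q[0]/-q[2]+K[0,2]);v=int(K[1,1]*-q[1]/-q[2]+K[1,2])
cv2.imwrite("pics/s7.png",np.hstack([cv2.imread("pics/w7c.png")[:,100:500],cv2.resize(c["pixels"][v-45:v+45,u-30:u+30,::-1],(400,600),interpolation=cv2.INTER_CUBIC)]))
```

```text
[0.5683 0.1058 0.0568] [-0.4 -0.1 -0.4] [-0.0013 -0.0066  0.0863]
[0.5683 0.1058 0.0567] [ 0.  -0.4 -0.3] [-0.0012 -0.0063  0.0862]
[0.5683 0.1058 0.0567] [ 0.4 -0.5  0.3] [-0.0012 -0.0061  0.0859]
[0.5682 0.1057 0.0566] [-0.2  0.7 -1.7] [-0.001  -0.0059  0.0856]
```

View pics/s7.png

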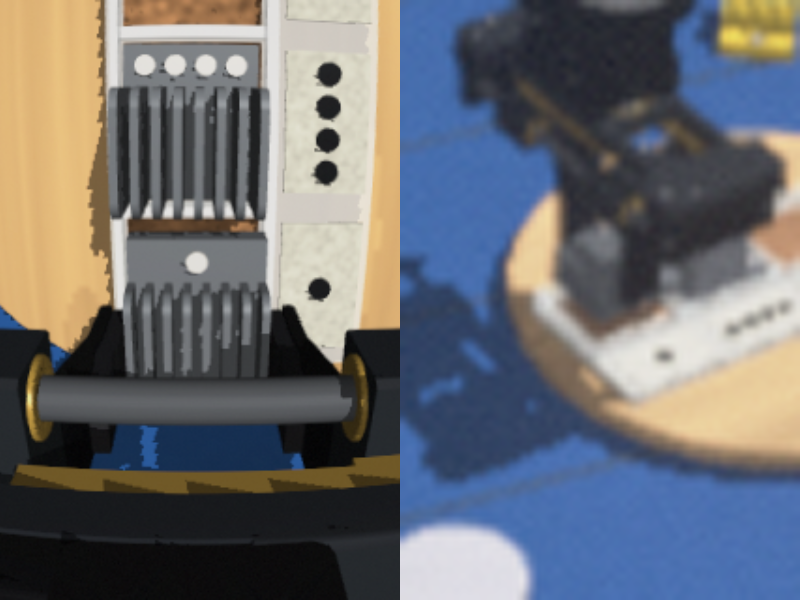

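Guard1 hangs squarely over slot 1: its dot (left half, 197,263) is between the pocket walls, in line with guard4's dots. I'll lower it.

Emit:
play_rows(claw=[1,1,1,1,1,1,1,1], delta_pos=[[-0.001,-0.006,0],[0,0,0],[0,0,0.03],[0,0,0.03],[0,0,0.026],[0,0,0],[0,0,0],[0,0,0]], delta_rot=[[0,0,0],[0,0,0],[0,0,0],[0,0,0],[0,0,0],[0,0,0],[0,0,0],[0,0,0]])

```text
time: 9.6
ee_pos: [0.567, 0.1053, 0.0392]
eef_rot: [0.641, 0.767, -0.0, -0.0]
ft_force: [0.5, -0.1, 0.1]
width: 0.0437
grip_force: 15.0
```

Emit:
play_rows(claw=[1,1,1,0,0,0,0,0], delta_pos=[[0,0,0.004],[0,0,0],[0,0,0],[0,0,0],[0,0,0],[0,0,0],[0,0,0],[0,0,0]], delta_rot=[[0,0,0],[0,0,0],[0,0,0],[0,0,0],[0,0,0],[0,0,0],[0,0,0],[0,0,0]])

```text
time: 10.4
ee_pos: [0.567, 0.1053, 0.0385]
eef_rot: [0.641, 0.767, -0.0, 0.0]
ft_force: [0.1, -0.2, 0.5]
width: 0.0758
grip_force: 0.0
```

Emit:
play_rows(claw=[0,0,0,0,0,0,0,0], delta_pos=[[0,0,-0.1],[0,0,-0.2],[0,0,-0.2],[0,0,-0.2],[0,0,-0.2],[0,0,0],[0,0,0],[0,0,0]], delta_rot=[[0,0,0],[0,0,0],[0,0,0],[0,0,0],[0,0,0],[0,0,0],[0,0,0],[0,0,0]])

```text
time: 11.2
ee_pos: [0.5664, 0.105, 0.2173]
eef_rot: [0.641, 0.767, -0.001, -0.0]
ft_force: [0.2, -0.0, -1.2]
width: 0.0869
grip_force: 0.0
```

Run:
```python
from m import *
from bench import r
s=snap(r,"w8");print(s["ee_pos"],s["time"],s["width"])
c,p=load("w8");b=blobs("w8");ex=np.array([.98378,.17937]);ey=np.array([-.17937,.98378]);s1=np.array([.5666,.1103])
for k,z in(("white",.036),("black",.029)):
  for x in b[k]:
    P=onz(c,x[:2],z,p);d=(P[:2]-s1)*1e3;print(k,x,P.round(4),"in slot1",(d@ex).round(1),(d@ey).round(1))
print("to g2",delta(s,[.503,-.18,.2],np.radians(0)))
# guard2 in w1
c,p=load("w1")
print([onz(c,x[:2],.01,p).round(4) for x in blobs("w1")["white"]])
cv2.imwrite("pics/w8c.png",cv2.resize(cv2.imread("pics/w8.png")[0:260,110:420],(713,598)))
```

```text
[0.56644036 0.10500477 0.21725161] 11.2 0.08685618154321034
white [245.13  98.31 486.  ] [0.5373 0.1868 0.036 ] in slot1 -15.1 80.5
white [253.78  98.35 501.  ] [0.547  0.1884 0.036 ] in slot1 -5.2 80.4
white [262.45  98.44 484.  ] [0.5567 0.1901 0.036 ] in slot1 4.6 80.2
white [271.13  98.54 469.  ] [0.5665 0.1918 0.036 ] in slot1 14.5 80.2
white [258.81 151.13 384.  ] [0.5636 0.129  0.036 ] in slot1 0.4 18.9
black [298.24   6.79 446.  ] [0.5779 0.3095 0.029 ] in slot1 46.9 193.9
black [298.36  15.48 441.  ] [0.58   0.2983 0.029 ] in slot1 46.9 182.5
black [298.59  24.48 444.  ] [0.5821 0.2869 0.029 ] in slot1 47.0 171.0
black [298.99  59.47 481.  ] [0.5901 0.2443 0.029 ] in slot1 47.1 127.6
black [298.65  69.04 478.  ] [0.5918 0.2328 0.029 ] in slot1 46.7 116.0
black [298.78 100.72 471.  ] [0.5989 0.1958 0.029 ] in slot1 47.1 78.3
black [298.57 110.51 485.  ] [0.6009 0.1843 0.029 ] in slot1 47.0 66.7
black [298.47 120.05 464.  ] [0.603  0.1732 0.029 ] in slot1 47.1 55.3
black [298.11 129.53 474.  ] [0.6048 0.162  0.029 ] in slot1 46.9 44.0
black [297.45 165.6  447.  ] [0.6129 0.1191 0.029 ] in slot1 47.1 0.3
to g2 (array([-1.34578564, -0.56563667,  0.08755939]), array([-0.00055749,  0.00012056,  0.05696281]))
[array([ 0.5119, -0.1706,  0.01  ])]
```

View pics/w8c.png

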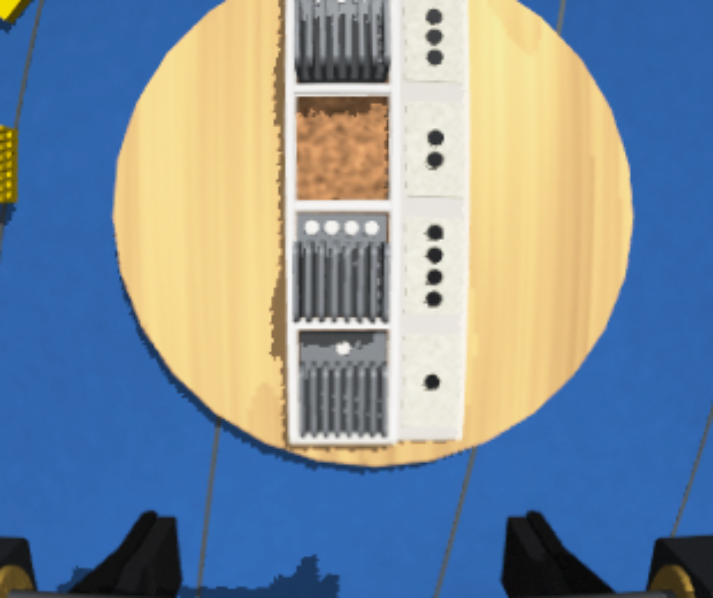

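Guard1 sits in slot 1 (dot at 343,348, in-slot position 0.4, 18.9 against an expected 0, 19). Next is guard2.

Emit:
play_rows(claw=[0,0,0,0,0,0,0,0], delta_pos=[[-0.19,-0.08,0],[-0.19,-0.08,0],[-0.19,-0.08,0],[-0.19,-0.08,0.02],[-0.19,-0.08,0.02],[-0.19,-0.08,0.02],[-0.2,-0.08,0.02],[0,0,0]], delta_rot=[[0,0,0],[0,0,0],[0,0,0],[0,0,0],[0,0,0],[0,0,0],[0,0,0],[0,0,0.04]])

```text
time: 12.05
ee_pos: [0.5015, -0.1852, 0.2002]
eef_rot: [0.691, 0.723, -0.002, -0.001]
ft_force: [0.5, -0.5, -0.4]
width: 0.087
grip_force: 0.0
```

Emit:
play_rows(claw=[0,0,0,0,0], delta_pos=[[0,0,0],[0,0,0],[0,0,0],[0,0,0],[0,0,0]], delta_rot=[[0,0,0.017],[0,0,0],[0,0,0],[0,0,0],[0,0,0]])

```text
time: 12.55
ee_pos: [0.5045, -0.1781, 0.2024]
eef_rot: [0.707, 0.708, -0.0, -0.0]
ft_force: [0.5, -0.5, -0.2]
width: 0.087
grip_force: 0.0
```

```bash
cat > g2.py <<'E'
from hold import *
def g2(n,z=None):
    c,p=load(n);im=cv2.imread(f"pics/{n}.png");hsv=cv2.cvtColor(im,cv2.COLOR_BGR2HSV)
    m=((hsv[...,1]<70)).astype(np.uint8);m[240:]=0;m[:,:150]=0;m[:,380:]=0
    cs=max(cv2.findContours(m,cv2.RETR_EXTERNAL,cv2.CHAIN_APPROX_NONE)[0],key=cv2.contourArea)
    x,y,w,h=cv2.boundingRect(cs);g=cv2.resize(cv2.cvtColor(im,cv2.COLOR_BGR2GRAY)[y:y+h//2,x:x+w],None,fx=4,fy=4,interpolation=cv2.INTER_CUBIC)
    k,l,st,ce=cv2.connectedComponentsWithStats((g>205).astype(np.uint8))
    d=sorted([(*((ce[i]+.5)/4-.5+[x,y]),st[i][4]) for i in range(1,k) if st[i][4]>150])
    return c,p,d,cv2.minAreaRect(cs),(x,y,w,h)
E
python3 - <<'E'
from g2 import *
s=snap(r,"w9");print(s["ee_pos"],s["eef_rot"],s["time"])
a=g2("w1");b=g2("w9");print(a[2:],b[2:])
if len(a[2])==2==len(b[2]):
    for i in(0,1): print(tri([ray(q[0],q[2][i][:2],q[1]) for q in(a,b)]))
for q in(a,b):
    P=[onz(q[0],x[:2],.01,q[1]) for x in q[2]]; print(np.round(P,4), np.degrees(np.arctan2(*(P[-1]-P[0])[[1,0]])))
E
```

```text
[ 0.5045078  -0.17808172  0.20239165] [ 7.06645213e-01  7.07568041e-01 -6.67001379e-05 -7.52855031e-05] 12.55
([], ((296.31036376953125, 103.27587127685547), (34.380828857421875, 204.6240692138672), 4.763641834259033), (273, 0, 36, 206)) ([], ((262.8738708496094, 120.16351318359375), (37.865787506103516, 238.15585327148438), 4.816915512084961), (238, 0, 40, 240))Traceback (most recent call last):
  File "<stdin>", line 7, in <module>
IndexError: list index out of range
```

```bash
sed -i 's/    cs=max/    m=cv2.morphologyEx(m,cv2.MORPH_OPEN,np.ones((9,9)))\n    cs=max/; s/g>205/g>190/' g2.py
python3 - <<'E'
from g2 import *
a=g2("w1");b=g2("w9");print(a[2:],b[2:])
if len(a[2])==2==len(b[2]):
    for i in(0,1): print(tri([ray(q[0],q[2][i][:2],q[1]) for q in(a,b)]))
for q in(a,b):
    P=[onz(q[0],x[:2],.01,q[1]) for x in q[2]]; print(np.round(P,4), np.degrees(np.arctan2(*(P[-1]-P[0])[[1,0]])) if P else 0)
cv2.imwrite("pics/w9c.png",cv2.resize(cv2.imread("pics/w9.png")[80:260,170:350],(600,600),interpolation=cv2.INTER_CUBIC))
E
```

```text
([(np.float64(287.89897959183673), np.float64(153.89591836734695), np.int32(490)), (np.float64(295.03979591836736), np.float64(154.79948979591836), np.int32(490))], ((290.7344970703125, 167.68621826171875), (33.96560287475586, 38.61614990234375), 4.763641834259033), (273, 148, 35, 40)) ([(np.float64(255.08544546851), np.float64(162.65380184331798), np.int32(651)), (np.float64(263.171711509716), np.float64(163.30063527653215), np.int32(669))], ((257.5, 177.0), (42.0, 37.0), 90.0), (239, 156, 38, 43))
(array([ 0.50185636, -0.16928151,  0.01190005]), [np.float64(5.940005648477608e-05), np.float64(5.9400056484795066e-05)])
(array([ 0.51166537, -0.1702581 ,  0.01155028]), [np.float64(6.56686055723503e-05), np.float64(6.56686055722849e-05)])
[[ 0.502  -0.1695  0.01  ]
 [ 0.5119 -0.1706  0.01  ]] -6.0528102397397205
[[ 0.5019 -0.1697  0.01  ]
 [ 0.5117 -0.1705  0.01  ]] -4.583463157955996
```

View pics/w9c.png

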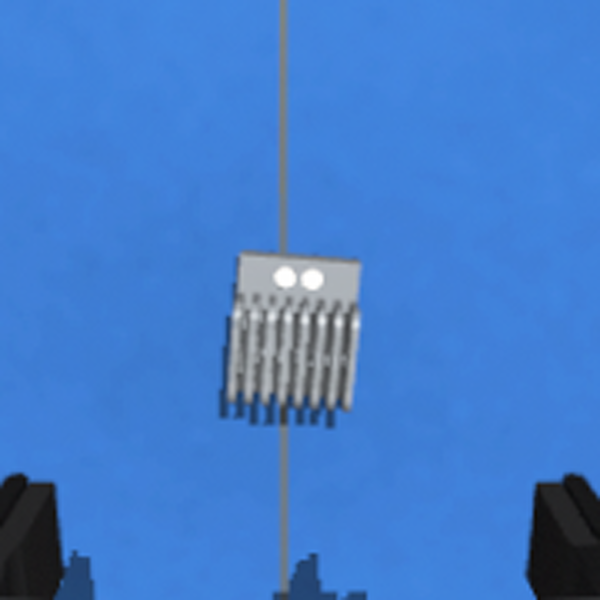

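Guard2 is square and clear, its heel dots at crop (285,277) and (312,279), yaw about −5°. The triangulated heel height is about 11 mm, as expected.

Run:
```python
from hold import *
s=r.read_state();print(s["ee_pos"],delta(s,[.5046,-.1949,.0115],np.radians(-5.2)))
```

```text
[ 0.50450049 -0.17815259  0.20244437] (array([-8.37225808e-02,  5.67425509e-04,  9.54723100e-01]), array([-4.74864931e-05,  7.13943117e-06,  2.91676969e-02]))
```

Emit:
play_rows(claw=[0,0,0,0,0,0,0,0], delta_pos=[[-0.084,0,0],[0,0,0.2],[0,0,0.2],[0,0,0.2],[0,0,0.1],[0,0,0],[0,0,0],[0,0,0]], delta_rot=[[0,0,0.029],[0,0,0],[0,0,0],[0,0,0],[0,0,0],[0,0,0],[0,0,0],[0,0,0]])

```text
time: 13.4
ee_pos: [0.5057, -0.1954, 0.0643]
eef_rot: [0.739, 0.674, 0.001, 0.001]
ft_force: [0.4, -0.4, 0.1]
width: 0.0874
grip_force: 0.0
```

Run:
```python
from hold import *
s=r.read_state();print(s["ee_pos"],delta(s,[.5046,-.1949,.0115],np.radians(-5.2)))
```

```text
[ 0.50565367 -0.19542236  0.06426771] (array([ 0.00235266, -0.00612933,  0.26382239]), array([ 7.78644310e-04,  2.78135623e-04, -7.86867871e-05]))
```

Emit:
play_rows(claw=[0,0,0,0,0,0], delta_pos=[[0.001,-0.003,0.1],[0,0,0.1],[0,0,0.06],[0,0,0],[0,0,0],[0,0,0]], delta_rot=[[0,0,0],[0,0,0],[0,0,0],[0,0,0],[0,0,0],[0,0,0]])

```text
time: 14.0
ee_pos: [0.5048, -0.1952, 0.0118]
eef_rot: [0.739, 0.674, 0.0, 0.001]
ft_force: [0.4, 0.2, -0.1]
width: 0.0872
grip_force: 0.0
```

Emit:
play_rows(claw=[1,1,1,1,1,1,1,1], delta_pos=[[0,0,0],[0,0,0],[0,0,0],[0,0,0],[0,0,0],[0,0,0],[0,0,0],[0,0,0]], delta_rot=[[0,0,0],[0,0,0],[0,0,0],[0,0,0],[0,0,0],[0,0,0],[0,0,0],[0,0,0]])

```text
time: 14.8
ee_pos: [0.5039, -0.1949, 0.0105]
eef_rot: [0.739, 0.674, -0.0, 0.0]
ft_force: [0.0, 0.8, 0.2]
width: 0.0438
grip_force: 15.0
```

Emit:
play_rows(claw=[1,1,1,1,1,1,1,1], delta_pos=[[0,0,-0.1],[0,0,-0.15],[0,0,-0.15],[0,0,-0.15],[0,0,0],[0,0,0],[0,0,0],[0,0,0]], delta_rot=[[0,0,0],[0,0,0],[0,0,0],[0,0,0],[0,0,-0.045],[0,0,-0.041],[0,0,0],[0,0,0]])

```text
time: 15.6
ee_pos: [0.5038, -0.1949, 0.1204]
eef_rot: [0.643, 0.766, -0.0, -0.0]
ft_force: [0.4, 0.7, 0.2]
width: 0.044
grip_force: 15.0
```

Run:
```python
from hold import *
s=snap(r,"w10");print(s["ee_pos"],s["width"],s["grip_force"],s["time"])
held("w10",-.002)
print(delta(s,[.5447,.2304,.12],np.radians(10.33)))
```

```text
[ 0.50380509 -0.19489225  0.12040185] 0.04398035361706725 14.960368279644172 15.6
[296.5 229.2] 36 [ 5.3 24.2  2. ]
[218.5 230. ] 34 [  4.8 -23.2   2. ]
[229.5 230.1] 35 [  4.8 -16.5   2. ]
[240.9 230. ] 35 [ 5.  -9.6  2. ]
[252. 230.] 33 [ 5.  -2.8  2. ]
[263.2 230. ] 34 [5.  3.9 2. ]
[274.5 229.9] 33 [ 5.  10.8  2. ]
[285.6 229.9] 33 [ 5.  17.5  2. ]
(array([2.05832877, 0.57177697, 0.00225253]), array([-4.98717359e-05, -5.16427810e-05, -1.65513675e-03]))
```

Emit:
play_rows(claw=[1,1,1,1,1,1,1,1], delta_pos=[[0.18,0.05,0],[0.18,0.05,0],[0.18,0.05,0],[0.18,0.05,0],[0.18,0.05,0],[0.18,0.05,0],[0.18,0.05,0],[0.18,0.05,0]], delta_rot=[[0,0,0],[0,0,0],[0,0,0],[0,0,0],[0,0,0],[0,0,0],[0,0,0],[0,0,0]])

```text
time: 16.45
ee_pos: [0.5313, 0.1042, 0.1204]
eef_rot: [0.642, 0.766, -0.0, 0.0]
ft_force: [0.9, 0.2, -0.2]
width: 0.0442
grip_force: 15.0
```

Emit:
play_rows(claw=[1,1,1,1,1,1,1,1], delta_pos=[[0.18,0.05,0],[0.18,0.05,0],[0.15,0.05,0],[0,0,0],[0,0,0],[0,0,0],[0,0,0],[0,0,0]], delta_rot=[[0,0,0],[0,0,0],[0,0,0],[0,0,0],[0,0,0],[0,0,0],[0,0,0],[0,0,0]])

```text
time: 17.25
ee_pos: [0.543, 0.2073, 0.1206]
eef_rot: [0.642, 0.767, -0.0, 0.0]
ft_force: [-0.2, -0.8, -0.9]
width: 0.044
grip_force: 15.0
```

```bash
sed -i 's/roi=(60,270,200,320))/roi=(60,270,200,320),thr=185)/; s/>185/>thr/' hold.py
python3 - <<'E'
from hold import *
s=snap(r,"w11");print(s["ee_pos"],s["grip_force"],s["time"],delta(s,[.5454,.2245,.0386],np.radians(10.33)))
for n,t in(("w10",215),("w10",230),("w11",200)): print(n,t);held(n,-.0005,roi=(160,225,235,285),thr=t)
E
```

```text
[0.54300341 0.20733468 0.12057035] 14.961444735818077 17.25 (array([0.08261712, 0.02686523, 0.40980597]), array([ 3.10774050e-05,  1.86945429e-04, -1.05653256e-03]))
w10 215
[249.  200.3] 126 [24.4 -4.4  0.5]
[266.1 200.1] 126 [24.5  5.4  0.5]
w10 230
[249.  200.3] 117 [24.4 -4.4  0.5]
[266.2 200.2] 115 [24.5  5.5  0.5]
w11 200
[235.4 172.2] 43 [ 41.1 -11.9   0.5]
[266.1 200.1] 94 [24.5  5.4  0.5]
[249.  200.4] 94 [24.4 -4.4  0.5]
```

Emit:
play_rows(claw=[1,1,1,1,1,1,1,1], delta_pos=[[0.086,0.027,0],[0,0,0.1],[0,0,0.1],[0,0,0.1],[0,0,0.02],[0,0,0],[0,0,0],[0,0,0]], delta_rot=[[0,0,-0.001],[0,0,0],[0,0,0],[0,0,0],[0,0,0],[0,0,0],[0,0,0],[0,0,0]])

```text
time: 18.1
ee_pos: [0.5456, 0.2266, 0.0577]
eef_rot: [0.64, 0.768, 0.001, 0.0]
ft_force: [0.9, -0.4, 0.2]
width: 0.044
grip_force: 15.0
```

Run:
```python
from hold import *
for i in range(4): s=snap(r,"w12")
print(s["ee_pos"],s["ft_force"],s["time"],delta(s,[.5453,.2251,.0375],np.radians(10.33)))
held("w12",-.0005,roi=(160,225,235,285),thr=200)
cv2.imwrite("pics/w12c.png",cv2.resize(cv2.imread("pics/w12.png")[60:380,100:420],(600,600)))
```

```text
[0.5453804  0.22646858 0.05720548] [-0.40333919 -0.63418446  0.14951228] 18.25 (array([-0.00665566, -0.00174211,  0.09852562]), array([3.49248317e-04, 4.33485760e-06, 5.47475854e-04]))
[246.6 173.2] 26 [40.5 -5.6  0.5]
[256.9 172.9] 30 [40.6  0.2  0.5]
[267.1 173.2] 29 [40.5  5.9  0.5]
[266.  200.1] 92 [24.5  5.4  0.5]
[249.  200.3] 92 [24.4 -4.4  0.5]
```

View pics/w12c.png

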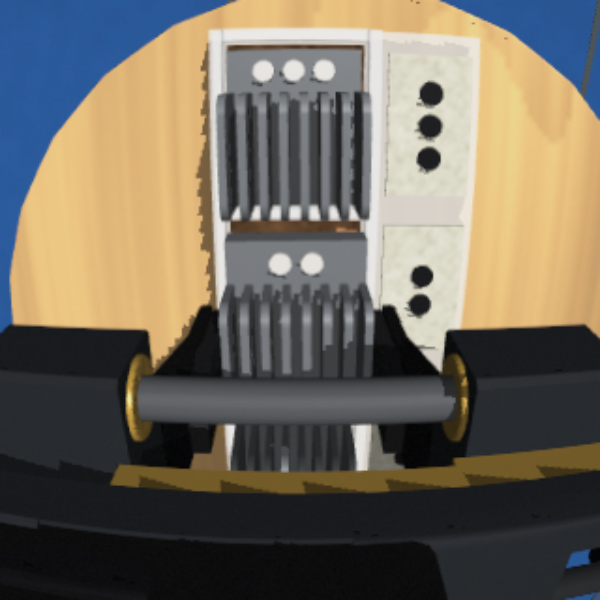

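Guard2 is over slot 2 (dots at 280,264 and 312,264), in line with guard3 and the pocket. I'll lower it.

Emit:
play_rows(claw=[1,1,1,1,1,1,1,1], delta_pos=[[-0.006,-0.002,0],[0,0,0],[0,0,0.03],[0,0,0.03],[0,0,0.036],[0,0,0],[0,0,0],[0,0,0]], delta_rot=[[0,0,0],[0,0,0],[0,0,0],[0,0,0],[0,0,0],[0,0,0],[0,0,0],[0,0,0]])

```text
time: 19.1
ee_pos: [0.5447, 0.2251, 0.0372]
eef_rot: [0.64, 0.769, -0.0, -0.0]
ft_force: [0.3, -0.4, 0.4]
width: 0.044
grip_force: 15.0
```

Emit:
play_rows(claw=[1,1,1,0,0,0,0,0], delta_pos=[[0,0.001,0.003],[0,0,0],[0,0,0],[0,0,0],[0,0,0],[0,0,0],[0,0,0],[0,0,0]], delta_rot=[[0,0,0],[0,0,0],[0,0,0],[0,0,0],[0,0,0],[0,0,0],[0,0,0],[0,0,0]])

```text
time: 19.9
ee_pos: [0.545, 0.2251, 0.0367]
eef_rot: [0.64, 0.768, -0.0, 0.0]
ft_force: [0.5, -0.3, -0.3]
width: 0.0756
grip_force: 0.0
```

Emit:
play_rows(claw=[0,0,0,0,0,0,0,0], delta_pos=[[0,0,-0.1],[0,0,-0.2],[0,0,-0.2],[0,0,-0.2],[0,0,-0.2],[-0.15,0,0],[0,0,0],[0,0,0]], delta_rot=[[0,0,0],[0,0,0],[0,0,0],[0,0,0],[0,0,0],[0,0,0],[0,0,0],[0,0,0]])

```text
time: 20.7
ee_pos: [0.5506, 0.1948, 0.2165]
eef_rot: [0.641, 0.768, -0.0, 0.0]
ft_force: [-0.8, 0.1, 0.6]
width: 0.0871
grip_force: 0.0
```

Run:
```python
from m import *
from bench import r
s=snap(r,"w13");s=snap(r,"w13");print(s["ee_pos"],s["time"],s["width"])
c,p=load("w13");b=blobs("w13");ex=np.array([.98378,.17937]);ey=np.array([-.17937,.98378]);s1=np.array([.5666,.1103])
for x in b["white"]:
    P=onz(c,x[:2],.036,p);d=(P[:2]-s1)*1e3;print(x,"in slot1",(d@ex).round(1),(d@ey).round(1))
cv2.imwrite("pics/w13c.png",cv2.resize(cv2.imread("pics/w13.png")[0:260,110:420],(713,598)))
```

```text
[0.55016605 0.19569377 0.21636976] 20.75 0.08699837085688686
[249.18  73.4  450.  ] in slot1 -10.2 201.4
[258.   73.3 451. ] in slot1 -0.3 201.5
[266.6   73.27 452.  ] in slot1 9.4 201.6
[253.88 125.34 408.  ] in slot1 -4.9 141.4
[262.41 125.3  437.  ] in slot1 4.9 141.4
[245.34 177.03 383.  ] in slot1 -15.1 80.1
[253.74 177.11 378.  ] in slot1 -5.1 80.0
[261.97 177.21 387.  ] in slot1 4.6 79.9
[270.27 177.38 392.  ] in slot1 14.5 79.7
[252.29 214.48 105.  ] in slot1 -7.1 32.5
[257.38 214.52 128.  ] in slot1 -0.8 32.5
[258.35 224.85 284.  ] in slot1 0.5 18.6
```

View pics/w13c.png

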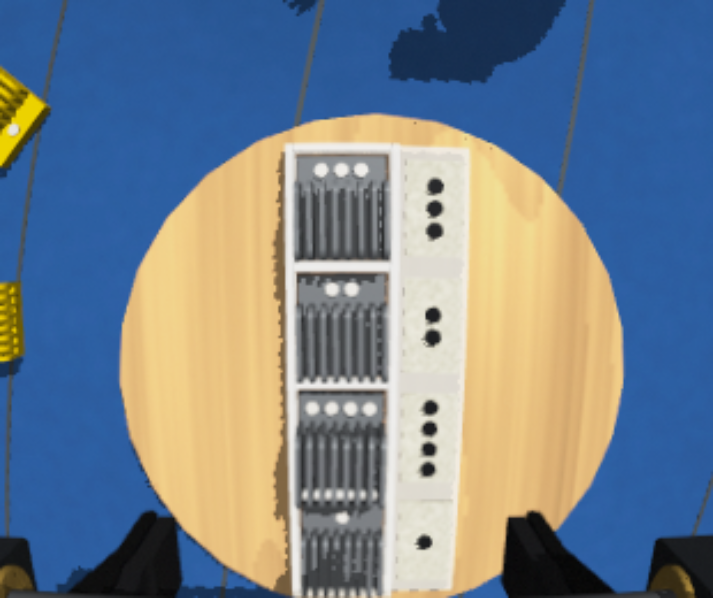

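All four guards are now in their matching slots: 3, 2, 4, 1 along the row, heels all to +y. Guard2's heel is within 0.5 mm of where it should be.

```bash
python3 -c "
from bench import r
print(r.close_job())"
```

```text
the job is handed in; nothing more can be done
None
```

The one-dot and two-dot guards are now in their own slots, teeth up, with heels pointing the same way as the others; the last camera check showed each heel within about 0.5 mm of its expected place, and the job was handed in at about 21 s.

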